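# Flip a flat carton over onto the parcel scale

### The arm

A 6-joint arm with a two-finger parallel gripper is mounted at the origin on the work surface. World frame = base frame: x ahead of the robot, y to its left, z up, the work surface at z = 0. Lengths are in mm, angles in rad, forces in N, time in s.
With the tool pointing down it reaches from about 400 to 925 mm from the base axis. Payload 12.5 kg.
Tool frame: the origin (TCP) lies at the centre of the arm's flange, where the gripper is bolted on; the fingertips stand 190 mm ahead of it and the grasp point (between the pads) lies 171 mm ahead of it; z points along the fingers, y is the line along which they close (so a half turn about z gives the same grasp; the last joint's range is limited). The gripper opens to 95 mm and grips with 3 to 60 N. Pads are 20 mm wide; open, the fingers measure 119 mm over their backs; the gripper's body (75 mm by 180 mm) begins 59 mm behind the grasp point.
Start: joints at [-1.262, 0.491, 1.559, -0, 1.092, -0.106], TCP at [251.898, -571.99, 404.761] pointing down, gripper open.
Joint ranges: [-3.1, 3.1], [-0.84, 2.19], [0.05, 2.79], [-1.13, 4.28], [0.06, 2.93], [-2.69, 2.69]. Speed limits (rad/s): [2.22, 2.22, 2.79, 3.14, 3.14, 3.14].

### API

Orientations are given as [roll, pitch, yaw] about the fixed x, y, z axes, in that order (R = Rz(yaw) Ry(pitch) Rx(roll)).
In Python, from cell import env, read_camera, search_frame, cut_out gives the robot as it stands. The module is installed in compiled form; this text tells all that it offers.
- The arm moves only by the tool move_arm, never from a script. Its argument "commands" is a list of rows, each a list of 3 entries, a list of its own where there are three numbers: the shift along the world's x, y, z normalised to -1 to 1, where 1 is 0.03 m, then the turn about the world's z normalised to -1 to 1, where 1 is 0.08 rad, then the opening, from -1 (shut) to 1 (fully open), so that 0 is half open. A call has 1 to 20 rows; each row shifts and turns the commanded pose from where the row before left it; what a row does not reach is not made up. A row lasts 1/12 s, in which the tool goes at most 41.7 mm and 7.16 degrees, less where a joint would pass 70% of its speed; a pose out of reach is approached as far as the arm can. A call with a number of a shift or a turn outside -1 to 1 is refused whole. A call with a gripper value outside its range is refused whole. The fingers move at their own pace and stop on an object; the grip force is fixed at half the most. Time passes only in rows, so rows that do not move let the fingers close. It gives the time, the measured TCP pose, the force, the opening and the grip force at its end, in the units of the state.
- env.state(): the state, without advancing time (a new reading comes with each control period).
- read_camera(name): name is "side" or "top"; returns a dict with "image" (420x560x3 uint8, red, green, blue), "fx", "fy", "cx", "cy" (pixels), "D" ([k1, k2, p1, p2, k3] as OpenCV has them; the pictures are not rectified), "rvec" (rotation vector, rad) and "tvec" (3), from world to camera coordinates, as OpenCV has them. Camera axes: x right, y down, z forward; pixel columns grow to the right and rows downward; lengths in mm; the calibration is good to about 2 mm. A picture is of the moment at which its call begins. There is no depth.
- env.job_done(): hands the job in; it is judged then, once.
Trained networks look in a picture, given as the dict that the camera call returned (one of the last four; its "shot" number tells which), for a name from the list of things; names that differ only in an ending like _2 or _b are one class to them, and where a whole thing is asked for, a point or a joint stands for the part that bears it (a point fixed in the world has none). Each returns a list of dicts, best first, with "confidence" (0 to 1); they miss things now and then, are a little off and sometimes report something else, mostly with a low value. They report only what shows in the picture. A call takes as long as a camera call. They do not tell look-alikes from the thing itself.
- search_frame(thing, picture): "at" ([column, row] in pixels, amid what is visible of it).
- cut_out(thing, picture): "region" (420x560 bool, what is visible of it) and "at" ([column, row] in pixels, amid what is visible of it).
The state is a dict: "t": time; "joints": joint angles; "qvel": joint speeds; "tau": joint torques, N m; "eef_pos": TCP position; "tcp_rot": TCP orientation; "ft_force": force on the tool from outside, world axes, zero at the start; "moment": the same for the moment, N m; "opening": opening from 0.0 (shut) to 1.0 (fully open); "grip_force": force on a finger pad.
Only numpy, scipy, OpenCV 4.12 (cv2) and the standard library are available. Lean on these libraries where they do the work, as an engineer would, in place of code of your own. Each camera call takes 0.05 s, during which the arm holds its last target. There are 200 camera calls.

### The job

Turn over the flat carton that lies beside the parcel scale: push it up against the scale's low side until it stands on edge there, then tip it over so that it lies flat on the scale's platform with its labelled underside up. It may stick out a little over that side of the platform. Leave the long box where it is.

Things in the scene. Friction and masses are not known exactly. Their poses are not given: they have to be found in the camera images.
- carton_center (a point): Centre (half-way up) of the flat carton: rigid cardboard box, 0.2 to 0.3 kg, 24 mm high (z). Its taped-on lid, 150 mm (x) by 140 mm (y), covers heights 10 to 24 mm and overhangs the base by 12 mm all round; label on the underside. It starts lid up (z up), the thinnest brown box and nearest the scale: 20 to 85 mm short of its low side, y pointing at it within 15 degrees. Friction is 0.5 or more.
- scale_edge (a point): Middle of the top edge of the scale's low side that faces the carton. The scale is a fixed grey box, 220 by 220 mm, whose steel top, the platform, is 28 mm above the table; a black display stands at the opposite side. x: along the edge (110 mm each way); y: level, across the platform, away from the carton (220 mm); z up. Below the edge is an upright rigid wall down to the table.
- longbox_center (a point): Centre (half-way up) of the long box, to be left alone: brown cardboard, 190 mm (x) by 85 mm (y) by 50 mm (z), lying on the table on the far side of the flat carton from the scale.
Things that resemble listed ones, but are neither listed nor needed, are in the scene too. Leave any black or pink look-alike of the part that bears carton_center alone.

How it is judged:
By the outcome, as a careful person would: the job done as asked, in the order asked, and still so for the second after the job is handed in, with the robot touching nothing.
It also fails if it takes over 45 s, if anything falls off the work surface, if the arm or the gripper's body presses on something with over 40 N, if the wrist force passes 120 N, or if a joint passes its speed limit or range.

## Working session

There is one attempt and no reset: what is moved stays moved. The work goes in short steps, Python scripts to look and compute and a tool call to move; the robot and the scene stay as the last step left them, time stands still between calls to the robot, and variables do not carry over. Pictures are saved under pics/ and viewed, at most 13 in all, crops included, and the job is handed in when it is done.

Besides the shell and the picture viewer there is one more tool, called in YAML: its name, and indented under it one key for each argument. move_arm: Moves the arm, as the interface text tells. Its arguments: {"type":"object","properties":{"commands":{"type":"array","items":{"type":"array"}}},"required":["commands"]}

```bash
mkdir -p pics; cat > h.py <<'E'
import numpy as np, cv2
from cell import env, read_camera, search_frame, cut_out
def ray(p,uv):
    K=np.array([[p['fx'],0,p['cx']],[0,p['fy'],p['cy']],[0,0,1.]])
    n=cv2.undistortPoints(np.array(uv,float).reshape(-1,1,2),K,np.array(p['D'],float)).reshape(-1,2)
    R=cv2.Rodrigues(np.array(p['rvec'],float))[0]; t=np.array(p['tvec'],float).ravel()
    return -R.T@t, np.c_[n,np.ones(len(n))]@R
def onz(p,uv,z):
    c,d=ray(p,uv); return c+d*((z-c[2])/d[:,2])[:,None]
def save(p,n,crop=None,s=1):
    im=p['image'][:,:,::-1]
    if crop: im=im[crop[1]:crop[3],crop[0]:crop[2]]
    cv2.imwrite('pics/'+n,cv2.resize(im,None,fx=s,fy=s,interpolation=cv2.INTER_CUBIC))
E
python3 - <<'E'
from h import *
ps=[read_camera(n) for n in('top','side')]
cv2.imwrite('pics/a.png',cv2.resize(np.vstack([p['image'][:,:,::-1] for p in ps]),None,fx=.71,fy=.71))
save(ps[0],'top.png',s=1.42);save(ps[1],'side.png',s=1.42)
for p in ps:
  print('cam',ray(p,[[280,210]])[0].round())
  for t,z in(('carton_center',24),('scale_edge',28),('longbox_center',50)):
    for r in cut_out(t,p):
      c=max(cv2.findContours(r['region'].astype(np.uint8),0,2)[0],key=cv2.contourArea)
      q=cv2.boxPoints(cv2.minAreaRect(c))
      print(t,round(r['confidence'],2),np.round(r['at']),onz(p,[r['at']],z)[0].round(),onz(p,q,z)[:,:2].round().tolist())
    print([(np.round(r['at']),round(r['confidence'],2),onz(p,[r['at']],z)[0].round()) for r in search_frame(t,p)])
E
```

```text
cam [ 393.    4. 1110.]
carton_center 0.95 [129. 216.] [428. 416.  24.] [[469.0, 526.0], [528.0, 393.0], [390.0, 328.0], [331.0, 461.0]]
carton_center 0.78 [305. 156.] [595. -70.  24.] [[638.0, 18.0], [673.0, -118.0], [525.0, -154.0], [491.0, -19.0]]
carton_center 0.76 [176. 286.] [236. 283.  24.] [[202.0, 382.0], [335.0, 321.0], [270.0, 179.0], [138.0, 240.0]]
[(array([175., 287.]), 0.86, array([233., 286.,  24.])), (array([125., 216.]), 0.71, array([427., 426.,  24.])), (array([304., 158.]), 0.69, array([588., -67.,  24.]))]
[(array([219., 161.]), 0.57, array([579., 168.,  28.]))]
longbox_center 0.83 [427. 160.] [ 580. -397.   50.] [[663.0, -340.0], [676.0, -443.0], [485.0, -461.0], [473.0, -358.0]]
[(array([425., 161.]), 0.89, array([ 576., -392.,   50.]))]
cam [  40. 1054.  814.]
carton_center 0.96 [312. 308.] [226. 299.  24.] [[330.0, 331.0], [309.0, 153.0], [140.0, 248.0], [175.0, 401.0]]
carton_center 0.71 [203. 330.] [424. 447.  24.] [[543.0, 400.0], [391.0, 337.0], [328.0, 473.0], [464.0, 529.0]]
carton_center 0.63 [239. 197.] [576. -63.  24.] [[627.0, 35.0], [696.0, -113.0], [528.0, -154.0], [475.0, -4.0]]
[(array([238., 197.]), 0.89, array([577., -62.,  24.])), (array([311., 307.]), 0.63, array([231., 295.,  24.])), (array([202., 329.]), 0.6, array([427., 447.,  24.]))]
scale_edge 0.94 [205. 245.] [555. 191.  28.] [[661.0, 330.0], [802.0, 78.0], [481.0, 25.0], [396.0, 277.0]]
[(array([202., 245.]), 0.94, array([563., 193.,  28.]))]
longbox_center 0.82 [277. 149.] [ 565. -358.   50.] [[633.0, -268.0], [697.0, -440.0], [486.0, -464.0], [441.0, -293.0]]
[(array([276., 149.]), 0.73, array([ 566., -358.,   50.]))]
```

View pics/top.png

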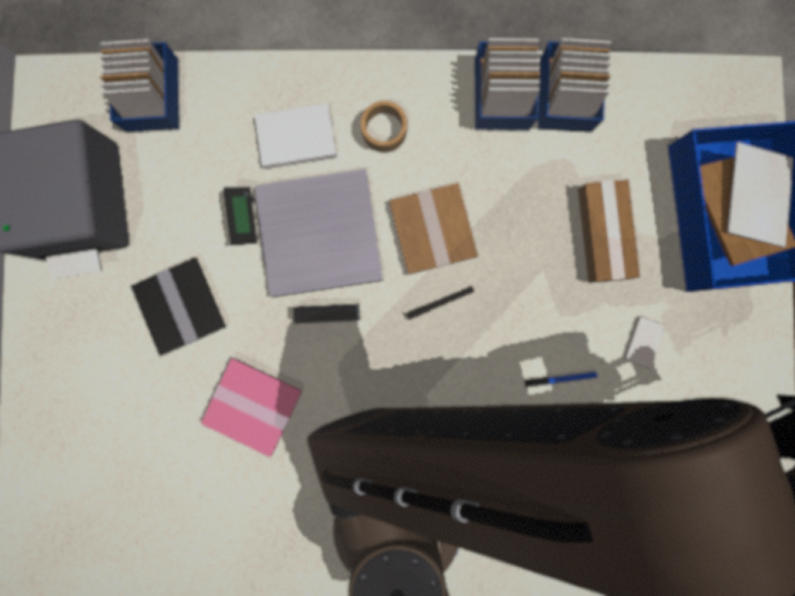

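View pics/side.png

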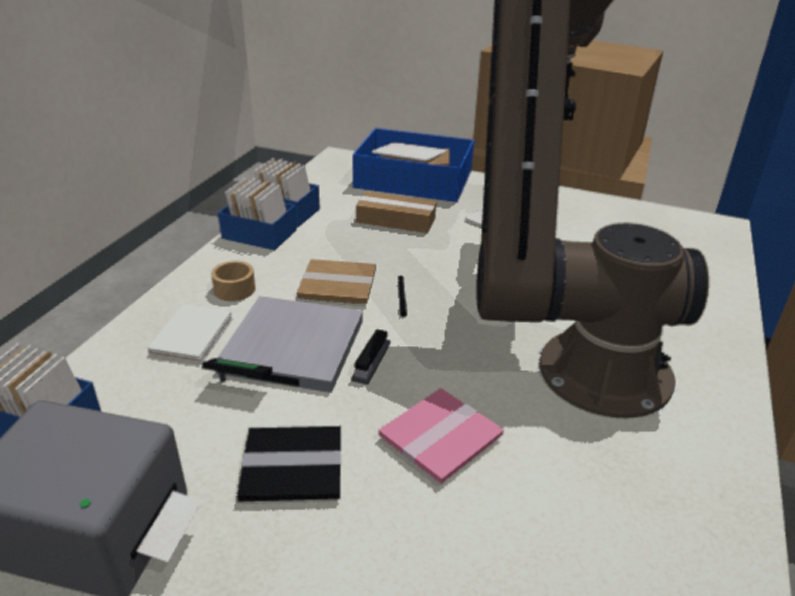

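Top view ×1.42: three carton-like boxes show, brown at (432,228), black at (178,306) and pink at (252,406). The brown one is the carton: it is thin, brown and next to the scale's right side, while the black and pink ones are look-alikes to leave alone. The scale platform spans (256–382, 170–295), with its display at (240,215) on the left, so its low side is the right edge, roughly (366,170)–(382,282). The long box is at (610,230). I'll confirm this in a crop.

```bash
python3 - <<'E'
from h import *
p=read_camera('top'); save(p,'crop.png',(165,105,355,220),4)
e=onz(p,[[366/1.42,170/1.42],[382/1.42,281/1.42]],28); print('edge',e.round(),np.linalg.norm(e[0]-e[1]))
e=onz(p,[[256/1.42,184/1.42],[269/1.42,295/1.42]],28); print('far',e.round())
r=max((r for r in cut_out('carton_center',p) if r['at'][0]>250),key=lambda r:r['confidence'])
c=max(cv2.findContours(r['region'].astype(np.uint8),0,2)[0],key=cv2.contourArea)
q=cv2.boxPoints(cv2.minAreaRect(onz(p,c.reshape(-1,2),20)[:,:2].astype(np.float32)));print(q.round(),q.mean(0))
print(env.state())
E
```

```text
edge [[695.  61.  28.]
 [478.  30.  28.]] 218.876505231933
far [[667. 276.  28.]
 [451. 247.  28.]]
[[ 492.  -19.]
 [ 527. -156.]
 [ 674. -118.]
 [ 639.   19.]] [582.9804   -68.343124]
{'t': 0.8, 'joints': array([-1.26160349e+00,  4.90899399e-01,  1.55888274e+00, -5.66405224e-06,
        1.09167980e+00, -1.05637606e-01]), 'qvel': array([-3.37812690e-04, -5.22773009e-04, -4.91281409e-04, -2.24029593e-04,
        5.68473252e-05,  3.94036447e-04]), 'tau': array([-1.18966447e-03, -6.12428927e+01, -2.58421683e+01,  6.92465762e-02,
        4.45784535e-02,  1.29357363e-05]), 'eef_pos': array([ 251.89768133, -571.99732084,  404.76727002]), 'tcp_rot': array([3.14146320e+00, 1.87814666e-05, 4.14833049e-01]), 'ft_force': array([-0.67871138,  1.01283777, -0.34338455]), 'moment': array([ 0.06446829, -0.0212002 , -0.02163366]), 'grip_force': 0.0, 'opening': 0.9970794938077495}
```

View pics/crop.png

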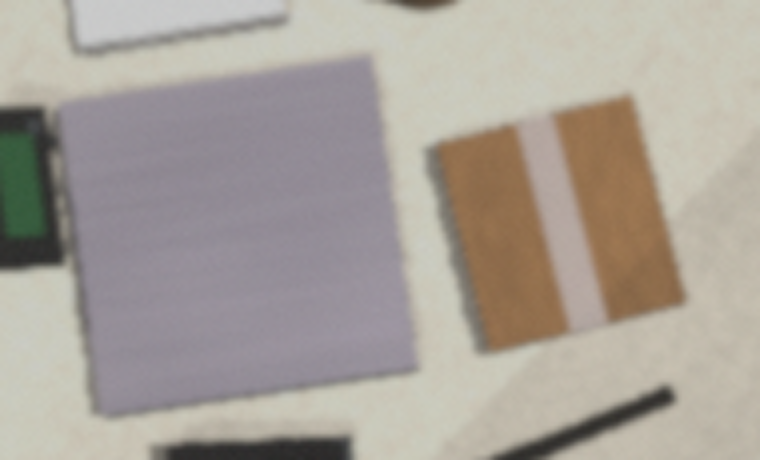

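move_arm:
  commands:
    - [[0.58, 0.65, -0.15], 0.811, 1]
    - [[0.58, 0.65, -0.15], 0.811, 1]
    - [[0.58, 0.65, -0.15], 0.811, 1]
    - [[0.58, 0.65, -0.15], 0.811, 1]
    - [[0.58, 0.65, -0.15], 0.811, 1]
    - [[0.58, 0.65, -0.15], 0.811, 1]
    - [[0.58, 0.65, -0.15], 0.811, 1]
    - [[0.58, 0.65, -0.15], 0.811, 1]
    - [[0.58, 0.65, -0.15], 0.811, 1]
    - [[0.58, 0.65, -0.15], 0.811, 1]
    - [[0.58, 0.65, -0.15], 0.811, 1]
    - [[0.58, 0.65, -0.15], 0.811, 1]
    - [[0.58, 0.65, -0.15], 0.811, 1]
    - [[0.58, 0.65, -0.15], 0.811, 1]
    - [[0.58, 0.65, -0.15], 0.811, 1]
    - [[0.58, 0.65, -0.15], 0.811, 1]
    - [[0.58, 0.65, -0.15], 0.811, 1]
    - [[0.58, 0.65, -0.15], 0.811, 1]
    - [[0.58, 0.65, -0.15], 0.811, 1]
    - [[0.58, 0.65, -0.15], 0.811, 1]

```text
t: 2.47
eef_pos: [600.7, -180.9, 314.6]
tcp_rot: [3.141, 0.0, 1.716]
ft_force: [0.2, 0.1, 0.6]
opening: 1.002
grip_force: 0.0
```

move_arm:
  commands:
    - [[0, 0, -0.7], 0, 1]
    - [[0, 0, -0.7], 0, 1]
    - [[0, 0, -0.7], 0, 1]
    - [[0, 0, -0.7], 0, 1]
    - [[0, 0, -0.7], 0, 1]
    - [[0, 0, -0.5], 0, 1]
    - [[0, 0, 0], 0, 1]
    - [[0, 0, 0], 0, 1]

```text
t: 3.13
eef_pos: [600.0, -182.0, 194.5]
tcp_rot: [-3.141, -0.001, 1.712]
ft_force: [-0.1, 0.0, 0.5]
opening: 1.005
grip_force: 0.0
```

move_arm:
  commands:
    - [[-0.052, 0.363, 0], 0, 1]
    - [[-0.052, 0.363, 0], 0, 1]
    - [[-0.052, 0.363, 0], 0, 1]
    - [[-0.052, 0.363, 0], 0, 1]
    - [[-0.052, 0.363, 0], 0, 1]
    - [[-0.052, 0.363, 0], 0, 1]
    - [[0, 0, 0], 0, 1]

```text
t: 3.72
eef_pos: [590.3, -114.3, 195.0]
tcp_rot: [-3.141, -0.0, 1.714]
ft_force: [0.6, -0.2, 0.9]
opening: 0.998
grip_force: 0.0
```

move_arm:
  commands:
    - [[-0.014, 0.099, 0], 0, 1]
    - [[-0.014, 0.099, 0], 0, 1]
    - [[0, 0, 0], 0, 1]

```text
t: 3.97
eef_pos: [589.7, -110.5, 194.7]
tcp_rot: [3.142, -0.0, 1.712]
ft_force: [0.2, -0.6, -0.3]
opening: 0.999
grip_force: 0.0
```

move_arm:
  commands:
    - [[-0.014, 0.099, 0], 0, 1]
    - [[-0.014, 0.099, 0], 0, 1]
    - [[0, 0, 0], 0, 1]

```text
t: 4.22
eef_pos: [590.0, -107.4, 195.4]
tcp_rot: [3.137, 0.006, 1.716]
ft_force: [3.7, -25.1, -1.4]
opening: 1.001
grip_force: 13.0
```

move_arm:
  commands:
    - [[-0.014, 0.099, 0], 0, 1]
    - [[0, 0, 0], 0, 1]

```text
t: 4.38
eef_pos: [589.8, -106.5, 195.7]
tcp_rot: [3.136, 0.01, 1.717]
ft_force: [1.0, -43.6, -2.2]
opening: 0.999
grip_force: 21.9
```

```bash
python3 - <<'E'
from h import *
p=read_camera('side'); save(p,'s2.png',(140,120,320,255),4); print(env.state()['ft_force'],env.state()['eef_pos'])
E
```

```text
[  2.46113023 -43.16106643  -2.09508485] [ 589.81635077 -106.57402956  195.7077144 ]
```

View pics/s2.png

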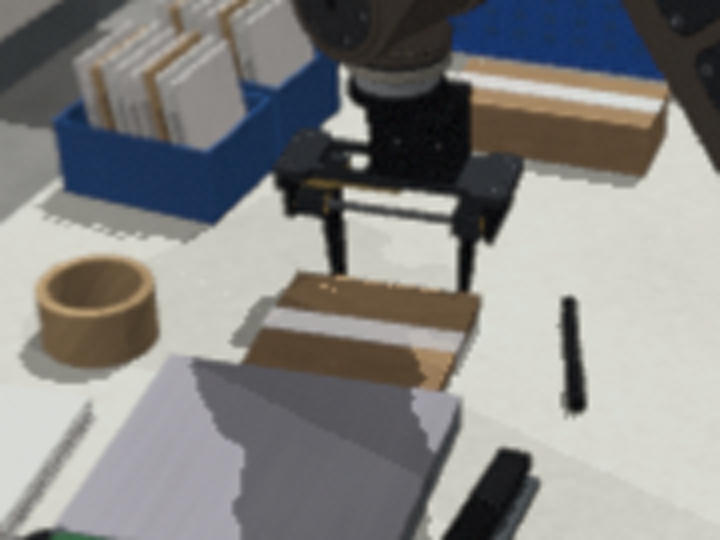

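The carton is squared against the scale edge, at about (300–480, 275–380) in the crop, with both fingers pressing on its far face. Next I lift by friction along the arc.

move_arm:
  commands:
    - [[0, 0, 0.1], 0, 1]
    - [[0, 0, 0.1], 0, 1]
    - [[0, 0, 0.1], 0, 1]
    - [[0, 0, 0.1], 0, 1]
    - [[0, 0, 0], 0, 1]

```text
t: 4.85
eef_pos: [589.7, -106.5, 208.2]
tcp_rot: [3.136, 0.009, 1.716]
ft_force: [0.9, -42.6, 0.2]
opening: 1.0
grip_force: 20.8
```

```bash
python3 - <<'E'
from h import *
p=read_camera('side'); save(p,'s3.png',(180,150,300,240),6); print(env.state()['ft_force'],env.state()['eef_pos'])
E
```

```text
[  1.08370064 -41.63034965  -0.93627665] [ 589.68425666 -106.54516023  208.01907638]
```

View pics/s3.png

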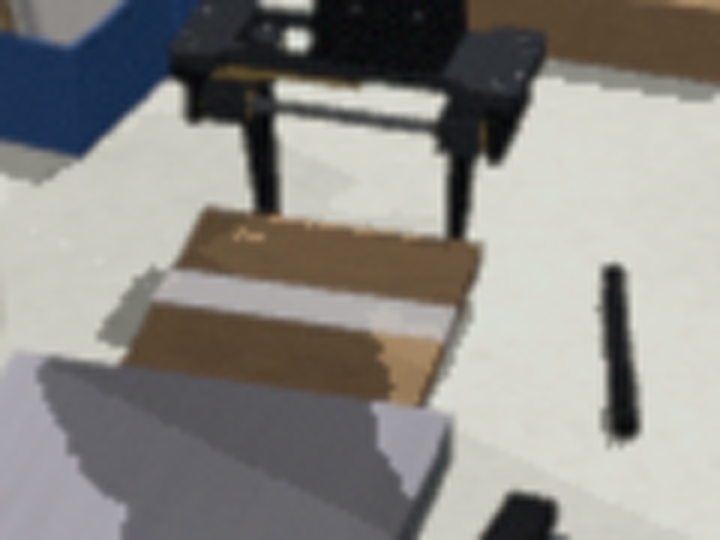

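The far edge has come up: its left corner went from full-frame (215,188) to (214,184). Friction holds, so I continue along the arc.

move_arm:
  commands:
    - [[0, 0, 0.12], 0, 1]
    - [[0, 0, 0.12], 0, 1]
    - [[0, 0.005, 0.12], 0, 1]
    - [[0, 0.01, 0.12], 0, 1]
    - [[-0.002, 0.012, 0.12], 0, 1]

```text
t: 5.32
eef_pos: [589.5, -105.2, 226.1]
tcp_rot: [3.136, 0.008, 1.715]
ft_force: [1.5, -34.5, 4.7]
opening: 1.0
grip_force: 17.5
```

move_arm:
  commands:
    - [[-0.002, 0.017, 0.12], 0, 1]
    - [[-0.003, 0.02, 0.12], 0, 1]
    - [[-0.004, 0.025, 0.12], 0, 1]

```text
t: 5.57
eef_pos: [589.2, -103.2, 237.2]
tcp_rot: [3.136, 0.008, 1.714]
ft_force: [0.6, -34.4, 6.1]
opening: 0.998
grip_force: 17.2
```

move_arm:
  commands:
    - [[-0.004, 0.027, 0.123], 0, 1]
    - [[-0.005, 0.032, 0.123], 0, 1]
    - [[-0.005, 0.037, 0.123], 0, 1]
    - [[-0.006, 0.042, 0.123], 0, 1]
    - [[-0.007, 0.047, 0.123], 0, 1]

```text
t: 5.98
eef_pos: [588.4, -97.5, 256.0]
tcp_rot: [3.136, 0.008, 1.714]
ft_force: [-0.4, -33.3, 10.7]
opening: 0.999
grip_force: 17.2
```

move_arm:
  commands:
    - [[-0.007, 0.052, 0.12], 0, 1]
    - [[-0.008, 0.058, 0.12], 0, 1]
    - [[-0.009, 0.064, 0.12], 0, 1]

```text
t: 6.23
eef_pos: [587.7, -92.4, 267.2]
tcp_rot: [3.136, 0.009, 1.714]
ft_force: [-1.5, -36.4, 16.4]
opening: 1.0
grip_force: 18.9
```

move_arm:
  commands:
    - [[-0.005, 0.033, 0.11], 0, 1]
    - [[-0.006, 0.042, 0.11], 0, 1]
    - [[-0.007, 0.05, 0.11], 0, 1]
    - [[-0.008, 0.06, 0.11], 0, 1]

```text
t: 6.57
eef_pos: [586.7, -85.9, 280.2]
tcp_rot: [3.136, 0.007, 1.713]
ft_force: [0.5, -2.3, 0.5]
opening: 1.0
grip_force: 0.0
```

```bash
python3 - <<'E'
from h import *
p=read_camera('side'); save(p,'s4.png',(160,120,300,225),5); print(env.state()['ft_force'],env.state()['eef_pos'])
E
```

```text
[-0.03659993 -3.69168713  1.67318119] [586.3069178  -84.54875013 279.98176639]
```

View pics/s4.png

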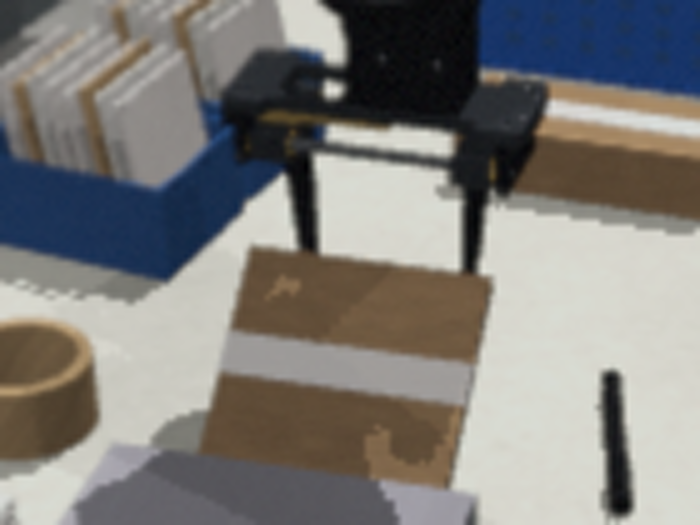

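The carton is tilted about 37°, held by both fingers, and square to the edge. Pushing force is light, so I continue.

move_arm:
  commands:
    - [[-0.013, 0.09, 0.13], 0, 1]
    - [[-0.014, 0.1, 0.13], 0, 1]
    - [[-0.015, 0.105, 0.13], 0, 1]
    - [[-0.016, 0.11, 0.12], 0, 1]

```text
t: 6.95
eef_pos: [584.3, -71.6, 294.1]
tcp_rot: [3.14, 0.002, 1.712]
ft_force: [-0.0, -6.9, 4.6]
opening: 1.0
grip_force: 4.0
```

move_arm:
  commands:
    - [[-0.018, 0.125, 0.12], 0, 1]
    - [[-0.019, 0.135, 0.12], 0, 1]
    - [[-0.021, 0.15, 0.11], 0, 1]
    - [[-0.023, 0.16, 0.1], 0, 1]

```text
t: 7.28
eef_pos: [581.9, -54.4, 307.9]
tcp_rot: [3.14, 0.002, 1.712]
ft_force: [1.3, -8.9, 9.7]
opening: 0.998
grip_force: 6.3
```

move_arm:
  commands:
    - [[-0.02, 0.14, 0.06], 0, 1]
    - [[-0.02, 0.14, 0.06], 0, 1]

```text
t: 7.45
eef_pos: [580.9, -46.4, 312.2]
tcp_rot: [3.139, 0.004, 1.712]
ft_force: [-0.9, -13.6, 18.7]
opening: 0.997
grip_force: 11.7
```

```bash
python3 - <<'E'
from h import *
p=read_camera('side'); save(p,'s5.png',(160,105,300,210),5); print(env.state()['ft_force'],env.state()['eef_pos'])
E
```

```text
[ -1.49119867 -11.3100782   16.01007635] [580.81623376 -45.86684017 312.6237451 ]
```

View pics/s5.png

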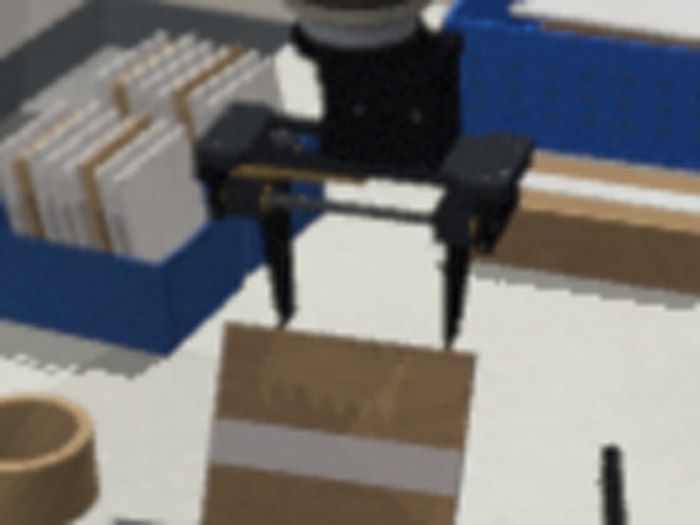

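The fingertips have ridden up onto the tilted end face, just past its rear edge, at about 60°. Friction on that face still drives the carton, so I follow the arc while keeping moderate pressure.

move_arm:
  commands:
    - [[-0.016, 0.115, 0.06], 0, 1]
    - [[-0.016, 0.115, 0.055], 0, 1]

```text
t: 7.67
eef_pos: [580.0, -39.7, 315.9]
tcp_rot: [3.138, 0.004, 1.712]
ft_force: [-1.1, -13.4, 20.0]
opening: 1.003
grip_force: 11.4
```

move_arm:
  commands:
    - [[-0.016, 0.115, 0.055], 0, 1]
    - [[-0.016, 0.115, 0.05], 0, 1]

```text
t: 7.83
eef_pos: [579.0, -32.7, 319.2]
tcp_rot: [3.138, 0.003, 1.712]
ft_force: [-2.0, -10.9, 19.2]
opening: 0.999
grip_force: 11.5
```

move_arm:
  commands:
    - [[-0.018, 0.127, 0.058], 0, 1]
    - [[-0.018, 0.127, 0.052], 0, 1]
    - [[-0.018, 0.127, 0.047], 0, 1]
    - [[-0.018, 0.127, 0.04], 0, 1]

```text
t: 8.17
eef_pos: [576.7, -17.0, 325.0]
tcp_rot: [3.138, 0.002, 1.712]
ft_force: [-0.9, -6.5, 19.1]
opening: 1.001
grip_force: 9.8
```

move_arm:
  commands:
    - [[-0.018, 0.127, 0.035], 0, 1]
    - [[-0.018, 0.127, 0.03], 0, 1]
    - [[-0.018, 0.127, 0.025], 0, 1]

```text
t: 8.42
eef_pos: [575.1, -5.3, 327.7]
tcp_rot: [3.138, 0.002, 1.712]
ft_force: [-2.2, -5.3, 19.8]
opening: 0.997
grip_force: 10.3
```

move_arm:
  commands:
    - [[-0.018, 0.127, 0.02], 0, 1]
    - [[-0.018, 0.127, 0.018], 0, 1]
    - [[-0.018, 0.127, 0.014], 0, 1]
    - [[-0.018, 0.127, 0.01], 0, 1]

```text
t: 8.75
eef_pos: [572.8, 10.1, 329.7]
tcp_rot: [3.139, 0.001, 1.711]
ft_force: [-2.7, -2.8, 22.4]
opening: 1.001
grip_force: 11.2
```

move_arm:
  commands:
    - [[-0.018, 0.127, 0.006], 0, 1]
    - [[-0.018, 0.127, 0.002], 0, 1]

```text
t: 8.92
eef_pos: [571.7, 17.9, 330.0]
tcp_rot: [3.139, 0.001, 1.711]
ft_force: [-3.0, -2.2, 24.2]
opening: 1.0
grip_force: 12.1
```

```bash
python3 - <<'E'
from h import *
p=read_camera('side'); save(p,'s6.png',(150,105,310,225),5); print(env.state()['ft_force'],env.state()['eef_pos'])
E
```

```text
[-2.65128434 -0.1427708  24.53237182] [571.57180641  18.4643524  330.04416653]
```

View pics/s6.png

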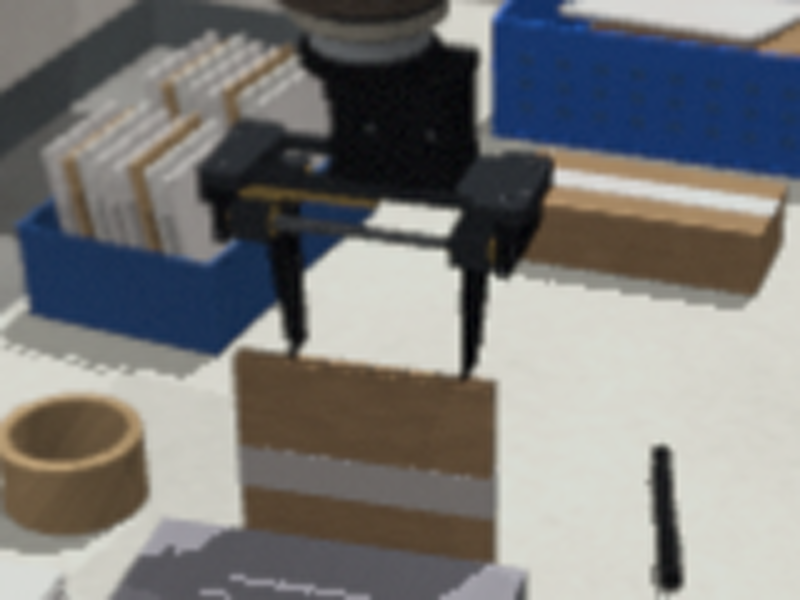

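The carton stands on edge against the scale, with its top edge at (240–495, 350–380) in the crop and the fingertips on the top. Now I tip it over with the same friction drive, easing the pressure.

move_arm:
  commands:
    - [[-0.018, 0.127, 0.015], 0, 1]
    - [[-0.018, 0.127, 0.015], 0, 1]
    - [[-0.018, 0.127, 0.01], 0, 1]

```text
t: 9.22
eef_pos: [570.1, 29.3, 330.6]
tcp_rot: [3.139, 0.001, 1.712]
ft_force: [-1.9, -2.0, 14.5]
opening: 1.002
grip_force: 7.2
```

move_arm:
  commands:
    - [[-0.018, 0.127, 0.0], 0, 1]
    - [[-0.018, 0.127, 0.0], 0, 1]

```text
t: 9.38
eef_pos: [569.0, 37.0, 330.4]
tcp_rot: [3.139, 0.001, 1.712]
ft_force: [-0.8, -1.8, 13.6]
opening: 0.996
grip_force: 6.7
```

move_arm:
  commands:
    - [[-0.018, 0.127, -0.005], 0, 1]
    - [[-0.018, 0.127, -0.012], 0, 1]
    - [[-0.018, 0.127, -0.018], 0, 1]

```text
t: 9.63
eef_pos: [567.3, 48.7, 329.0]
tcp_rot: [3.14, 0.0, 1.712]
ft_force: [0.1, -0.4, 11.3]
opening: 1.005
grip_force: 5.3
```

move_arm:
  commands:
    - [[-0.018, 0.127, -0.023], 0, 1]
    - [[-0.018, 0.127, -0.03], 0, 1]
    - [[-0.018, 0.127, -0.035], 0, 1]

```text
t: 9.88
eef_pos: [565.7, 60.2, 326.1]
tcp_rot: [3.14, -0.0, 1.712]
ft_force: [-1.4, 1.1, 7.1]
opening: 1.004
grip_force: 3.7
```

move_arm:
  commands:
    - [[-0.019, 0.135, -0.055], 0, 1]
    - [[-0.019, 0.135, -0.07], 0, 1]
    - [[-0.019, 0.135, -0.085], 0, 1]
    - [[-0.019, 0.135, -0.1], 0, 1]

```text
t: 10.22
eef_pos: [563.4, 76.9, 317.3]
tcp_rot: [3.139, -0.001, 1.711]
ft_force: [-2.5, 6.4, 17.2]
opening: 0.999
grip_force: 8.6
```

move_arm:
  commands:
    - [[-0.018, 0.13, -0.12], 0, 1]
    - [[-0.018, 0.13, -0.14], 0, 1]
    - [[-0.018, 0.13, -0.15], 0, 1]

```text
t: 10.47
eef_pos: [561.8, 89.3, 305.6]
tcp_rot: [3.138, -0.002, 1.711]
ft_force: [-3.0, 13.2, 18.5]
opening: 1.003
grip_force: 9.3
```

```bash
python3 - <<'E'
from h import *
p=read_camera('side'); save(p,'s7.png',(140,105,300,225),5); print(env.state()['ft_force'],env.state()['eef_pos'])
E
```

```text
[-2.27382513 11.57659054 13.13869506] [561.56246969  89.7574991  304.5773327 ]
```

View pics/s7.png

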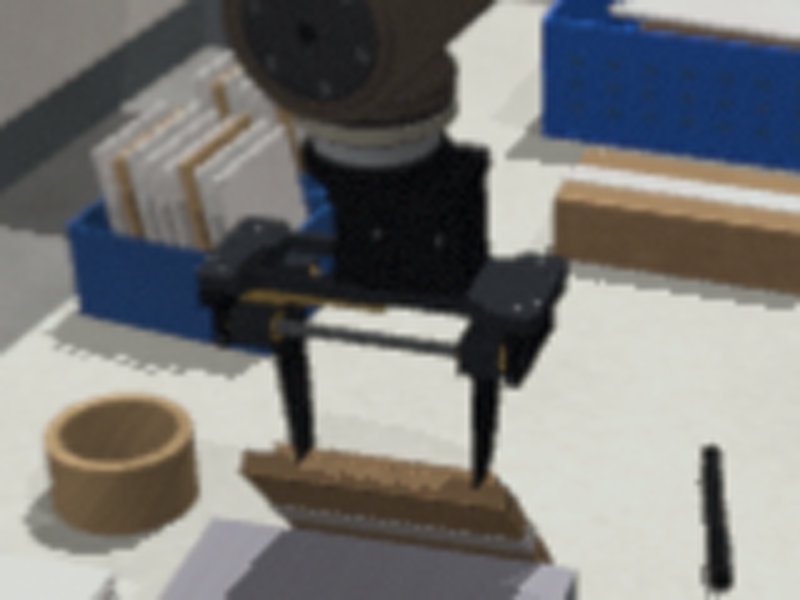

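The carton is now tipped about 40° past vertical over the edge, and the fingers only press on its end. I lift clear so it can fall onto the platform.

move_arm:
  commands:
    - [[0, 0, 0.8], 0, 1]
    - [[0, 0, 0.8], 0, 1]
    - [[0, 0, 0.8], 0, 1]
    - [[0, 0, 0], 0, 1]
    - [[0, 0, 0], 0, 1]
    - [[0, 0, 0], 0, 1]

```text
t: 11.02
eef_pos: [561.4, 87.9, 375.0]
tcp_rot: [-3.141, -0.0, 1.712]
ft_force: [0.3, 0.6, 0.3]
opening: 1.0
grip_force: 0.0
```

```bash
python3 - <<'E'
from h import *
p=read_camera('side'); save(p,'s8.png',(140,105,300,225),5); print(env.state()['ft_force'],env.state()['eef_pos'])
E
```

```text
[0.40312829 0.64356946 0.21460389] [561.4553949   87.87974404 374.62715202]
```

View pics/s8.png

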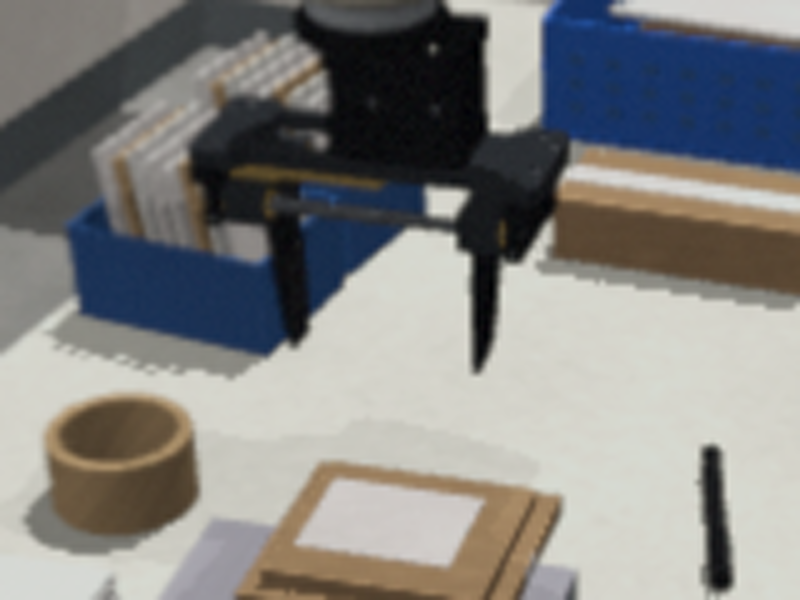

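The carton lies label up on the platform, with the label at (300–485, 480–565) in the crop. I retreat and measure the overhang.

move_arm:
  commands:
    - [[0.1, -0.8, 0], 0, 1]
    - [[0.1, -0.8, 0], 0, 1]
    - [[0.1, -0.8, 0], 0, 1]
    - [[0.1, -0.8, 0], 0, 1]
    - [[0.1, -0.8, 0], 0, 1]
    - [[0.1, -0.8, 0], 0, 1]
    - [[0.1, -0.8, 0], 0, 1]
    - [[0.1, -0.8, 0], 0, 1]
    - [[0, 0, 0], 0, 1]

```text
t: 11.82
eef_pos: [586.0, -107.5, 374.2]
tcp_rot: [-3.14, -0.0, 1.71]
ft_force: [-0.5, -0.6, -0.0]
opening: 0.997
grip_force: 0.0
```

```bash
python3 - <<'E'
from h import *
e=np.array([586,45]);u=np.array([.99,.141]);n=np.array([-.141,.99])
p=read_camera('top'); s=read_camera('side')
a=np.hstack([cv2.resize(p['image'][100:220,180:300],(400,400)),cv2.resize(s['image'][170:290,140:260],(400,400))]);cv2.imwrite('pics/f.png',a[:,:,::-1])
for q in(p,s):
  for r in cut_out('carton_center',q):
    c=max(cv2.findContours(r['region'].astype(np.uint8),0,2)[0],key=cv2.contourArea).reshape(-1,2)
    w=onz(q,c,40)[:,:2]; k=w-e
    print(round(r['confidence'],2),np.round(r['at']),'s',(k@u).min().round(),(k@u).max().round(),'n',(k@n).min().round(),(k@n).max().round(),cv2.minAreaRect(w.astype(np.float32)))
E
```

```text
0.67 [126. 216.] s -192.0 -14.0 n 308.0 483.0 ((430.42352294921875, 422.36090087890625), (155.37356567382812, 146.04843139648438), 24.837446212768555)
0.6 [257. 160.] s -86.0 68.0 n -53.0 89.0 ((574.4567260742188, 61.52435302734375), (154.56488037109375, 142.6340789794922), 8.587791442871094)
0.76 [202. 329.] s -197.0 -18.0 n 332.0 508.0 ((420.4634704589844, 446.6343994140625), (146.21351623535156, 146.00982666015625), 24.56584358215332)
0.66 [312. 307.] s -412.0 -218.0 n 205.0 406.0 ((229.61572265625, 303.630126953125), (157.91180419921875, 146.31814575195312), 65.0274887084961)
0.63 [220. 216.] s -89.0 70.0 n -58.0 101.0 ((573.6801147460938, 65.00778198242188), (158.31590270996094, 159.48004150390625), 8.242197036743164)
```

View pics/f.png

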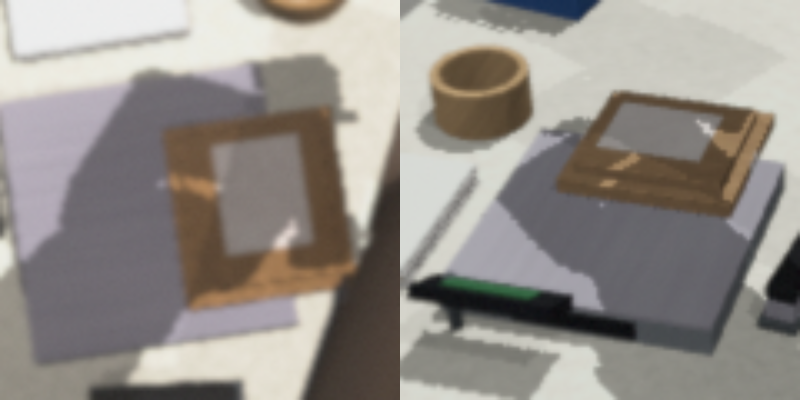

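Top camera: the carton is square to the scale but about 52 mm sticks out, with its centre only about 18 mm inside the edge. I push it further onto the platform.

move_arm:
  commands:
    - [[0.066, 0.01, -0.84], 0, 1]
    - [[0.066, 0.01, -0.84], 0, 1]
    - [[0.066, 0.01, -0.84], 0, 1]
    - [[0.066, 0.01, -0.84], 0, 1]
    - [[0.066, 0.01, -0.84], 0, 1]
    - [[0.066, 0.01, -0.84], 0, 1]
    - [[0, 0, 0], 0, 1]
    - [[-0.066, 0.462, 0], 0, 1]
    - [[-0.066, 0.462, 0], 0, 1]
    - [[-0.066, 0.462, 0], 0, 1]
    - [[-0.066, 0.462, 0], 0, 1]
    - [[-0.066, 0.462, 0], 0, 1]
    - [[0, 0, 0], 0, 1]

```text
t: 13.1
eef_pos: [587.1, -29.8, 225.3]
tcp_rot: [3.141, -0.0, 1.715]
ft_force: [0.6, 0.8, -0.6]
opening: 0.999
grip_force: 0.0
```

move_arm:
  commands:
    - [[-0.0235, 0.165, 0], 0, 1]
    - [[-0.0235, 0.165, 0], 0, 1]
    - [[-0.0235, 0.165, 0], 0, 1]
    - [[-0.0235, 0.165, 0], 0, 1]
    - [[-0.0235, 0.165, 0], 0, 1]
    - [[-0.0235, 0.165, 0], 0, 1]
    - [[-0.0235, 0.165, 0], 0, 1]

```text
t: 13.68
eef_pos: [582.7, 1.9, 224.6]
tcp_rot: [3.141, 0.0, 1.712]
ft_force: [1.4, -4.0, 2.6]
opening: 1.0
grip_force: 1.7
```

move_arm:
  commands:
    - [[-0.021, 0.15, 0], 0, 1]
    - [[-0.021, 0.15, 0], 0, 1]
    - [[-0.021, 0.15, 0], 0, 1]
    - [[-0.021, 0.15, 0], 0, 1]
    - [[-0.021, 0.15, 0], 0, 1]
    - [[-0.021, 0.15, 0], 0, 1]
    - [[0, 0, 0], 0, 1]

```text
t: 14.27
eef_pos: [578.7, 29.6, 224.3]
tcp_rot: [-3.141, -0.0, 1.713]
ft_force: [-0.7, -0.4, -0.2]
opening: 0.999
grip_force: 0.0
```

move_arm:
  commands:
    - [[0.05, -0.35, 0], 0, 1]
    - [[0.07, -0.5, 0], 0, 1]
    - [[0.07, -0.5, 0.3], 0, 1]
    - [[0.1, -0.7, 0.8], 0, 1]
    - [[0.1, -0.7, 0.8], 0, 1]
    - [[0.1, -0.7, 0.8], 0, 1]
    - [[0.1, -0.7, 0.8], 0, 1]
    - [[0.1, -0.7, 0], 0, 1]
    - [[0, 0, 0], 0, 1]

```text
t: 15.02
eef_pos: [599.8, -120.5, 330.6]
tcp_rot: [3.139, 0.001, 1.71]
ft_force: [-0.6, -0.1, -0.3]
opening: 1.001
grip_force: 0.0
```

```bash
python3 - <<'E'
from h import *
e=np.array([586,45]);u=np.array([.99,.141]);n=np.array([-.141,.99])
p=read_camera('top'); s=read_camera('side')
a=np.hstack([cv2.resize(p['image'][100:220,180:300],(400,400)),cv2.resize(s['image'][170:290,140:260],(400,400))]);cv2.imwrite('pics/g.png',a[:,:,::-1])
for r in cut_out('carton_center',p):
    c=max(cv2.findContours(r['region'].astype(np.uint8),0,2)[0],key=cv2.contourArea).reshape(-1,2)
    k=onz(p,c,40)[:,:2]-e
    print(round(r['confidence'],2),np.round(r['at']),'s',(k@u).min().round(),(k@u).max().round(),'n',(k@n).min().round(),(k@n).max().round())
print(onz(p,[search_frame('longbox_center',p)[0]['at']],50).round(),env.state()['ft_force'])
E
```

```text
0.86 [120. 210.] s -192.0 -14.0 n 327.0 481.0
0.64 [239. 162.] s -85.0 68.0 n -2.0 142.0
[[ 576. -397.   50.]] [-0.54878053  0.04122388  0.85754241]
```

View pics/g.png

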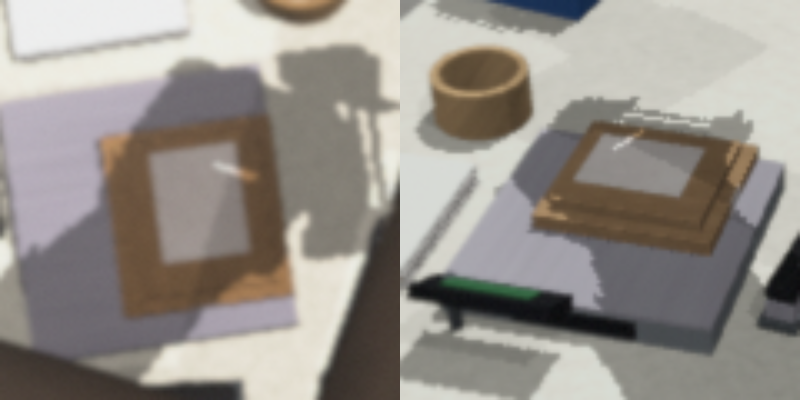

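The carton lies flat and label up, practically all of it on the platform. The long box has not moved and the robot touches nothing.

```bash
python3 -c "
from cell import env
print(env.job_done())"
```

```text
the job is handed in; nothing more can be done
None
```

The carton is turned over and lies flat on the scale's platform, label up, with no more than a few millimetres over the low side; the long box was left where it was, and the job is handed in at about 15 s.

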